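Wind the bowl stirrer and hold its whisk up at the second stop

ROBOT

A 6-joint arm with a two-finger parallel gripper is mounted at the origin on the work surface. World frame = base frame: x ahead of the robot, y to its left, z up, the work surface at z = 0. Lengths are in m, angles in rad, forces in N, time in s.
With the tool pointing down it reaches from about 0.35 to 1 m from the base axis. Payload 7.1 kg.
Tool frame: the origin (TCP) lies between the finger pads; the fingertips stand 8 mm ahead of it and the grasp point (between the pads) lies 11 mm behind it; z points along the fingers, y is the line along which they close (so a half turn about z gives the same grasp; the last joint's range is limited). The gripper opens to 85 mm and grips with 20 to 120 N. Pads are 22 mm wide; open, the fingers measure 114 mm over their backs; the gripper's body (76 mm by 85 mm) begins 54 mm behind the grasp point. The pads swing forward as they close: fully open they stand 13 mm farther back than shut.
Start: joints at [-1.159, 0.423, 1.63, -0, 1.089, -0.019], TCP at [0.261, -0.568, 0.239] pointing down, gripper open.
Joint ranges: [-3, 3], [-0.9, 2.11], [0.09, 2.58], [-1.31, 4.45], [0.11, 2.69], [-2.54, 2.54]. Speed limits (rad/s): [2.39, 2.39, 3.01, 3.14, 3.14, 3.14].

INTERFACE

Orientations are given as a rotation vector (axis times angle).
In Python, from cell import sense, camera, get_calibration, close_job gives the robot as it stands.
- The arm moves only by the tool move_arm, never from a script. Its argument "rows" is a list of rows, each a list of 7 numbers: the turn, a rotation vector about the tool's x, y, z in degrees, then the shift along the tool's x, y, z in mm, then the closure in counts, from 0 (fully open) to 255 (shut). In form: [[rx, ry, rz, x, y, z, fingers], ...]. A call has 1 to 20 rows; each row shifts and turns the commanded pose from where the row before left it, along the tool's axes as they then stand; what a row does not reach is not made up. A row lasts 1/8 s, in which the tool goes at most 62.5 mm and 10.7 degrees, less where a joint would pass 70% of its speed; a pose out of reach is approached as far as the arm can. A call with a gripper value outside its range is refused whole. The fingers move at their own pace and stop on an object; "squeeze" is the grip in N (left out, the last holds). Time passes only in rows, so rows that do not move let the fingers close. It gives the time, the measured TCP pose, the force, the opening and the grip force at its end, in the units of the state.
- sense(): the state, without advancing time (a new reading comes with each control period).
- camera(name): name is "scene" or "side" or "wrist"; returns the picture (480x640x3 uint8, red, green, blue); there is no depth.
- get_calibration(name): a dict with "fx", "fy", "cx", "cy" (pixels), "R" (3x3) and "t" (3): a world point X has camera coordinates R X + t. Camera axes: x right, y down, z forward; pixel columns grow to the right and rows downward; lengths in m; the calibration is good to about 2 mm. The wrist camera is an equidistant fisheye: a pixel r from the principal point sees the ray r / f radians off the axis. A picture is of the moment at which its call begins: read the wrist's pose just before it. get_calibration takes no time and is no camera call; for the wrist camera it gives the pose at the moment of the call.
- close_job(): hands the job in; it is judged then, once.
The state is a dict: "time_s": time; "joint_positions": joint angles; "qd": joint speeds; "effort": joint torques, N m; "tool_pos": TCP position; "tcp_rot": TCP orientation; "ft_force": force on the tool from outside, world axes, zero at the start; "torque": the same for the moment, N m; "gripper_width": finger opening in m; "grip_force": force on a finger pad.
Only numpy, scipy, OpenCV 4.12 (cv2) and the standard library are available. Lean on these libraries where they do the work, as an engineer would, in place of code of your own. Each camera call takes 0.05 s, during which the arm holds its last target. There are 200 camera calls.

TASK

Get the teal clockwork bowl stirrer ready for a bowl: first wind its brass key clockwise (seen from above), in several part turns, until it will not turn any further. Then squeeze in the red release button on the side of the black lift handle and, keeping it squeezed, pull the handle straight up from its lowest position, past the first stop to the second stop at the very top. Finish holding it up there with the gripper, button still squeezed in, and do not let go; leave the bowls, jar, tortilla press and shakers standing where they are.

Things in the scene. Friction and masses are not known exactly. Their poses are not given: they have to be found in the camera images.
- key_grip (a point): centre of the upright flat wing of the brass winding key: 40 mm wide along this point's x axis, 8 mm thick along y, 32 mm high (z up). It turns about the vertical axis through this point, and the frame turns with it. The point is 90 mm above the counter, 30 mm above the top of the square teal motor housing (92 mm) that carries the key.
- key (a joint): how far the key is wound, rad: grows as the key turns clockwise seen from above; starts between 0 and 0.5, stop at 3.0 (fully wound). Turning takes about 0.1 to 0.13 N m; a ratchet keeps the key where it is left, so it can be let go and gripped afresh.
- lift_grip (a point): centre of the black lift handle on top of the stirrer's mast, the point to grip: 76 mm long along this point's x axis, 30 mm wide (y), from 25 mm below to 21 mm above the point, free above; 209 mm above the counter when down. The red button is on its -y side at this height (44 x 26 mm, standing out 6 mm). Grip it across y, one finger on the button: the fingers end 30 mm apart.
- button (a joint): red release button, m: 0 standing out, 0.006 pressed flush (towards +y of point lift_grip). Sprung: about 3 N to start, 7 N fully in; it springs out when let go. The mast is unlocked while it is pressed more than about 4 mm.
- mast (a joint): lift of the telescoping mast with handle, arm and whisk, m: 0 down, locked there unless the button is pressed; first stop, a catch, at 0.06 to 0.07, passed only with the button held in; second stop 0.110, the end of travel. No catch at the second stop: when let go it sinks back to the first stop. Lifting takes 6 to 11 N; it moves straight up.
- stirrer: teal base (fixed) with all it carries; origin at counter level under the mast, z up; lift_grip is on the same axis, key axis 140 mm to -y. Base plate 32 mm high, x +-55 mm, y -205 to +55 mm; a part 150 mm wide reaches 220 mm to +x with a steel turntable. Mast tube 32 mm across, 155 mm high. Under the handle an arm 24 mm wide, 22 mm high runs from x -30 to +160 mm with a whisk at +140.
- bowl_large: stainless bowl, 210 mm across, 75 mm high, with the two smaller ones nested in it; origin centre of the underside. Loose, leave alone.
- bowl_medium: stainless bowl 170 mm across nested in the large one; origin centre of the underside. Its rim is about 72 mm above the counter. Leave alone.
- bowl_small: stainless bowl 132 mm across nested in the medium one; origin centre of the underside. Its rim is about 68 mm above the counter. Leave alone.
- jar: beige stoneware jar with swing-top wire latch, 110 mm across, 147 mm high; origin centre of the underside. Loose, leave alone.
- tortilla_press: aluminium tortilla press with lever handle, 200 x 170 mm, 85 mm high; origin centre of the underside. Loose, leave alone.
- shaker_a: short glass shaker with steel twist cap, 46 mm across, 77 mm high, standing in the corner between key and turntable; origin centre of the underside. Loose, leave alone.
- shaker_b: second glass shaker, same size, on the robot's side of the stirrer, left of the mast; origin centre of the underside. Loose, leave alone.

How it is judged:
On the way, in this order (a step that is already met when the one before it is completed fails the run):
1. the key is wound up to its stop (value of joint key above 2.8 rad), for 0.2 s.
2. the button is squeezed in by the fingers with the mast still down (value of joint button above 0.0035 m and value of joint mast below 0.015 m and contact force between the fingers and stirrer above 1 N), for 0.04 s.
3. the mast is pulled past the first stop, button held in (value of joint mast above 0.075 m and value of joint button above 0.003 m), for 0.04 s.
At the end, for the whole second after the job is handed in: Still held by the fingers (more than 3 N on the handle), the mast stands still at its second stop (lift at least 104 of 110 mm) with the button squeezed in (more than 3 mm), the key is wound (at least 2.75 of 3.0 rad), and the bystanders are where they were (within 25 mm) (value of joint mast above 0.104 m and value of joint button above 0.003 m and contact force between the fingers and stirrer above 3 N and velocity of joint mast between -0.01 and 0.01 m/s and value of joint key above 2.75 rad); the arm keeps its last pose, push and grip.
It fails at once if a bowl, the jar, the tortilla press or a shaker is shoved or knocked over (moved more than 25 mm) (distance of any of bowl_large, bowl_medium, bowl_small, jar, tortilla_press, shaker_a, shaker_b from where it was at the start of the episode above 0.025 m).
It also fails if it takes over 72 s, if anything falls off the work surface, if the arm or the gripper's body presses on something with over 40 N, if the wrist force passes 120 N, or if a joint passes its speed limit or range.

## Working session

There is one attempt and no reset: what is moved stays moved. The work goes in short steps, Python scripts to look and compute and a tool call to move; the robot and the scene stay as the last step left them, time stands still between calls to the robot, and variables do not carry over. Pictures are saved under pics/ and viewed, at most 10 in all, crops included, and the job is handed in when it is done.

Besides the shell and the picture viewer there is one more tool, called after ">>>" by a JSON object that holds its "op" and its "data", one argument or row to a line. move_arm: Moves the arm, as the interface text tells. Its arguments: {"type":"object","properties":{"rows":{"type":"array"},"squeeze":{"type":"number"}},"required":["rows"]}

```bash
mkdir -p pics
python3 - <<'E'
from cell import *
import cv2, numpy as np
s=sense();print(s['time_s'],s['tool_pos'],s['tcp_rot'],s['gripper_width'])
for n in ("scene","side"):
    c=get_calibration(n);im=camera(n);cv2.imwrite(f"pics/{n}0.png",im[:,:,::-1]);np.save(f"pics/{n}0.npy",im)
    R=np.array(c['R']);print(n,c['fx'],c['cx'],c['cy'],-R.T@np.array(c['t']),R[2])
E
```

```text
0.0 [ 0.260785   -0.56738657  0.23852894] [-3.06746746e+00 -6.71130422e-01  5.36288103e-04] 0.0854806183782837
scene 586.2303818237584 317.50516110084277 244.63245536645263 [ 1.11054839 -0.53699619  1.34637068] [-0.34787228  0.3835711  -0.85548705]
side 550.7301122335296 325.8030809828939 245.26336942797576 [-0.04221343  1.02225059  0.94218688] [ 0.44927071 -0.7046591  -0.54919157]
```

View pics/scene0.png

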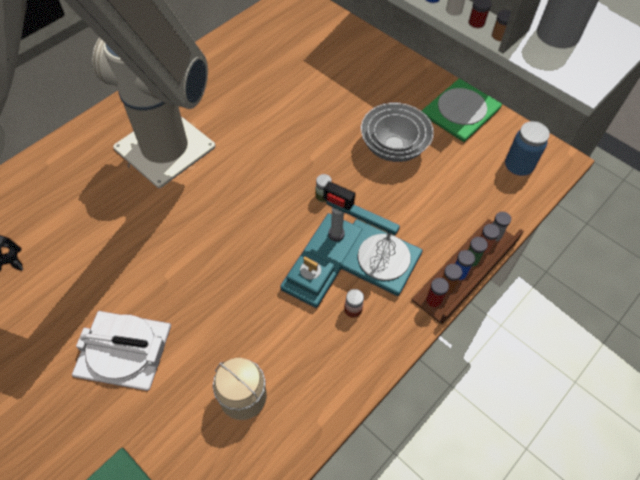

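View pics/side0.png

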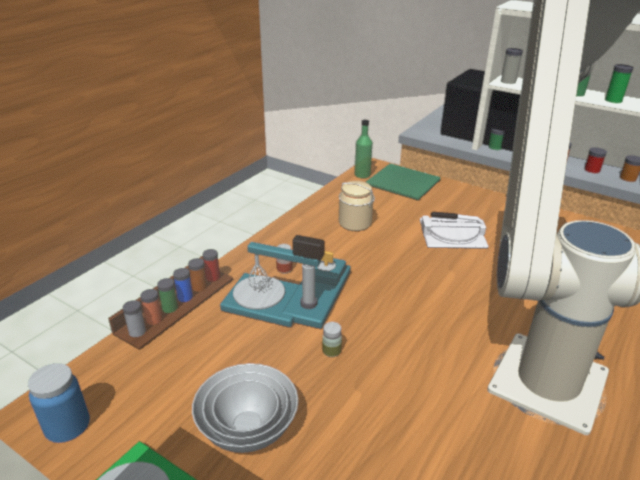

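Scene: handle at about (338,195) with the red button facing the camera, key at (310,268), shaker_a (355,303), shaker_b (323,187). Side: handle (309,246), key (328,258), shaker_b (332,340).

```bash
cat > h.py <<'E'
from cell import *
import cv2, numpy as np
def ray(n,u,v,c=None):
    c=c or get_calibration(n);R=np.array(c['R']);x=(u-c['cx'])/c['fx'];y=(v-c['cy'])/c['fy']
    if n=='wrist':
        r=np.hypot(x,y);d=np.array([x/r*np.sin(r),y/r*np.sin(r),np.cos(r)]) if r>1e-9 else np.array([0,0,1.])
    else: d=np.array([x,y,1])
    d=R.T@d;return -R.T@np.array(c['t']),d/np.linalg.norm(d)
def plane(n,u,v,z,c=None):
    o,d=ray(n,u,v,c);return o+d*(z-o[2])/d[2]
def tri(a,b):
    A=np.zeros((3,3));q=np.zeros(3)
    for o,d in (a,b):
        P=np.eye(3)-np.outer(d,d);A+=P;q+=P@o
    return np.linalg.solve(A,q)
def blob(m,box):
    z=np.zeros(m.shape,np.uint8);x0,y0,x1,y1=box;z[y0:y1,x0:x1]=m[y0:y1,x0:x1]
    n,l,st,ce=cv2.connectedComponentsWithStats(z);k=1+np.argmax(st[1:,4]);return ce[k],st[k],(l==k).astype(np.uint8)
E
python3 - <<'E'
from h import *
S=np.load('pics/scene0.npy');D=np.load('pics/side0.npy')
def hsv(i):return cv2.cvtColor(i,cv2.COLOR_RGB2HSV)
hs,hd=hsv(S),hsv(D)
dark=lambda i:(i.max(2)<60)
red=lambda h:((h[...,0]<6)|(h[...,0]>174))&(h[...,1]>170)&(h[...,2]>90)
hb,hst,_=blob((dark(S)|red(hs)).astype(np.uint8),(310,170,365,215));sb,sst,_=blob(dark(D).astype(np.uint8),(285,230,335,262))
print(hb,hst,sb,sst)
print('handle',tri(ray('scene',*hb),ray('side',*sb)))
r=blob(red(hs).astype(np.uint8),(310,170,365,215));print('red',r[0],r[1],cv2.minAreaRect(cv2.findNonZero(r[2])),plane('scene',*r[0],.209))
teal=((hs[...,0]>80)&(hs[...,0]<100)&(hs[...,1]>90)).astype(np.uint8)
for b in ((280,240,345,305),):print(S[255:285:3,300:325:3].tolist()[3])
for nm,u,v,z in (('shaker_b',322,181,.077),('shaker_a',355,298,.077),('turntable',384,257,.035),('key',311,267,.09)):print(nm,plane('scene',u,v,z))
big=np.hstack([cv2.resize(S[165:315,270:430],(0,0),fx=4,fy=4,interpolation=cv2.INTER_CUBIC)])
cv2.imwrite('pics/c1.png',big[:,:,::-1])
E
```

```text
Traceback (most recent call last):
  File "h.py", line 18, in blob
    n,l,st,ce=cv2.connectedComponentsWithStats(z);k=1+np.argmax(st[1:,4]);return ce[k],st[k],(l==k).astype(np.uint8)
                                                      ~~~~~~~~~^^^^^^^^^^
ValueError: attempt to get argmax of an empty sequence
```

Run:
```python
from h import *
S=np.load('pics/scene0.npy');D=np.load('pics/side0.npy')
def hsv(i):return cv2.cvtColor(i,cv2.COLOR_RGB2HSV)
hs,hd=hsv(S),hsv(D)
print(D[240:252:4,295:325:6].tolist(),S[195,330:352:4].tolist())
dark=lambda i:(i.max(2)<80)
red=lambda h:((h[...,0]<8)|(h[...,0]>172))&(h[...,1]>150)&(h[...,2]>80)
big=cv2.resize(S[165:315,270:430],(0,0),fx=4,fy=4,interpolation=cv2.INTER_CUBIC)
cv2.imwrite('pics/c1.png',big[:,:,::-1])
for nm,u,v,z in (('shaker_b',322,181,.077),('shaker_a',355,298,.077),('turntable',384,257,.035),('key',311,267,.09)):print(nm,plane('scene',u,v,z))
hb,hst,_=blob((dark(S)|red(hs)).astype(np.uint8),(310,170,365,215));print(hb,hst)
sb,sst,_=blob(dark(D).astype(np.uint8),(285,230,335,262))
print(sb,sst)
print('handle',tri(ray('scene',*hb),ray('side',*sb)))
r=blob(red(hs).astype(np.uint8),(310,170,365,215));print('red',r[0],r[1],cv2.minAreaRect(cv2.findNonZero(r[2])),plane('scene',*r[0],.209))
```

```text
[[[81, 77, 74], [78, 73, 70], [73, 68, 64], [72, 66, 59], [77, 69, 60]], [[70, 65, 61], [68, 62, 58], [75, 69, 64], [83, 78, 75], [80, 72, 70]], [[68, 65, 61], [72, 66, 61], [69, 61, 56], [63, 56, 51], [67, 61, 55]]] [[154, 39, 36], [108, 34, 28], [32, 28, 26], [43, 45, 45], [57, 55, 56], [55, 52, 54]]
shaker_b [0.46499646 0.18722687 0.077     ]
shaker_a [ 0.7621714 -0.0146661  0.077    ]
turntable [0.7272622  0.14255753 0.035     ]
key [ 0.63203903 -0.03127312  0.09      ]
[336.69803922 197.6       ] [316 182  41  33 765]
[308.23818898 248.04527559] [293 236  31  25 508]
handle [0.59000015 0.10529837 0.2019583 ]
red [335.58333333 198.40625   ] [328 193  17  12  96] ((335.19586181640625, 198.8092803955078), (17.870092391967773, 6.39668083190918), 23.962491989135742) [0.59091983 0.09641566 0.209     ]
```

View pics/c1.png

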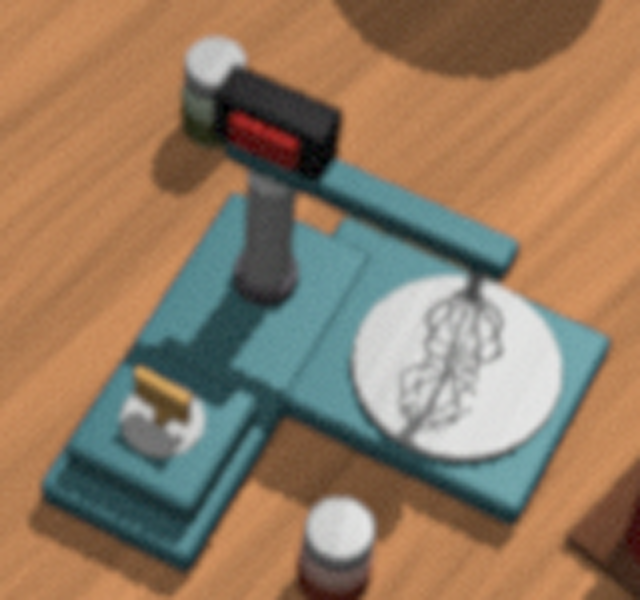

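Crop (x4, origin 270,165): key wing from about (137,378) to (188,412); base plate corners (45,490), (187,568), (235,195); turntable part corners (608,342), (512,520); handle at (280,122).

Run:
```python
from h import *
f=lambda x,y,z:plane('scene',270+x/4-.4,165+y/4-.4,z)
a,b,c,d,e=[f(*p,.032)[:2] for p in ((45,485),(187,563),(235,195),(608,342),(512,515))]
yaw=lambda v:np.degrees(np.arctan2(v[1],v[0]))
print('corners',a,b,c,d,e,'lens',np.linalg.norm(b-a),np.linalg.norm(c-a),'yaw x:',yaw(b-a),'yaw y-90:',yaw(c-a)-90,yaw(d-e)-90)
t=np.radians(np.mean([yaw(c-a)-90,yaw(b-a)]));ex=np.array([np.cos(t),np.sin(t)]);ey=np.array([-ex[1],ex[0]])
for p,q in ((a,(-.055,-.205)),(b,(.055,-.205)),(c,(-.055,.055))):print('org',p-q[0]*ex-q[1]*ey)
k1,k2=f(135,370,.106),f(187,408,.106);print('key',k1,k2,yaw((k2-k1)[:2]),np.linalg.norm(k2-k1),(k1+k2)/2)
s=sense();Rm=cv2.Rodrigues(np.array(s['tcp_rot']))[0];print(Rm.round(3))
```

```text
corners [ 0.59248299 -0.09936339] [ 0.69403913 -0.07703441] [0.52939666 0.14471258] [0.78416036 0.22803498] [0.81846419 0.08703976] lens 0.10398189053402146 0.25209713587217353 yaw x: 12.400223400486722 yaw y-90: 14.492077111007958 13.674260890552219
org [0.59830645 0.11280656]
org [0.59287781 0.10955709]
org [0.59567827 0.10400942]
key [ 0.60557607 -0.03061914  0.106     ] [ 0.64673008 -0.02798191  0.106     ] 3.666614289775008 0.041238430972455116 [ 0.62615308 -0.02930053  0.106     ]
[[ 0.909  0.418 -0.001]
 [ 0.418 -0.909  0.001]
 [ 0.    -0.001 -1.   ]]
```

>>> {"op": "move_arm", "data": {
  "rows": [
    [0,0,0,46.5,-28,0,0],
    [0,0,0,46.5,-28,0,0],
    [0,0,0,46.5,-28,0,0],
    [0,0,0,46.5,-28,0,0],
    [0,0,0,46.5,-28,0,0],
    [0,0,0,46.5,-28,0,0],
    [0,0,0,46.5,-28,0,0],
    [0,0,0,46.5,-28,0,0],
    [0,0,0,46.5,-28,0,0],
    [0,0,0,46.5,-28,0,0],
    [0,0,0,46.5,-28,0,0],
    [0,0,0,46.5,-28,0,0],
    [0,0,10.5,0,0,0,0],
    [0,0,10.5,0,0,0,0],
    [0,0,0,0,0,0,0],
    [0,0,0,0,0,0,0]
  ],
  "squeeze": 80
}}

```text
time_s: 2.1
tool_pos: [0.6275, -0.0297, 0.2391]
tcp_rot: [-3.14, -0.106, 0.001]
ft_force: [0.1, 0.3, -0.1]
gripper_width: 0.0857
grip_force: 0.0
```

Run:
```python
from h import *
s=sense();print(s['time_s'],s['tool_pos'],s['joint_positions'],s['ft_force'])
Rm=cv2.Rodrigues(np.array(s['tcp_rot']))[0];print(Rm.round(3))
import json
c=get_calibration('wrist');im=camera('wrist');np.save('pics/w1.npy',im);json.dump({k:np.array(v).tolist() for k,v in c.items()},open('pics/w1.json','w'));cv2.imwrite('pics/w1.png',im[:,:,::-1])
R=np.array(c['R']);t=np.array(c['t'])
for P in ((.627,-.029,.106),(.595,.107,.209)):
    q=R@np.array(P)+t;th=np.arccos(q[2]/np.linalg.norm(q));r=th*c['fx'];print(c['cx']+r*q[0]/np.hypot(*q[:2]),c['cy']+r*q[1]/np.hypot(*q[:2]))
```

```text
2.1 [ 0.62749847 -0.02969993  0.23912013] [-6.62545453e-02  4.28191697e-01  1.62230877e+00  3.63496115e-05
  1.09153073e+00  1.43698717e+00] [ 0.06074124  0.28497902 -0.07989737]
[[ 0.998  0.067 -0.   ]
 [ 0.067 -0.998  0.   ]
 [-0.    -0.    -1.   ]]
322.9672431822146 231.14204191005518
86.69696068933754 313.8673178144864
```

View pics/w1.png

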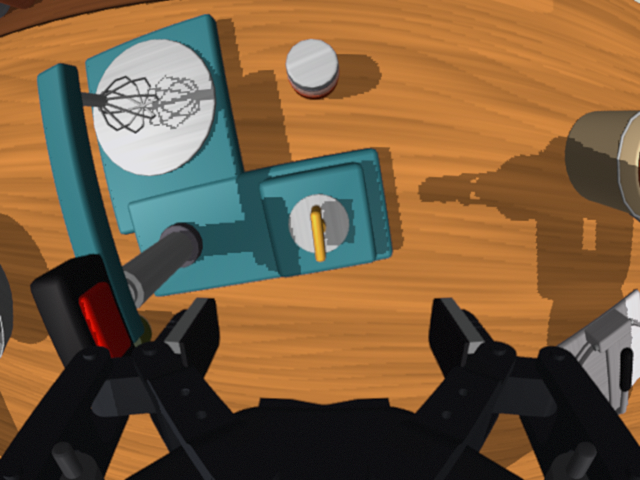

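Wrist view: brass wing from (315,208) to (321,260), on its disc at (319,222); the button and handle at lower left (100,318).

Run:
```python
from h import *
import json
im=np.load('pics/w1.npy');c=json.load(open('pics/w1.json'));h=cv2.cvtColor(im,cv2.COLOR_RGB2HSV)
m=((h[...,0]>16)&(h[...,0]<30)&(h[...,1]>150)&(h[...,2]>100)).astype(np.uint8)
ce,st,mm=blob(m,(280,190,360,280));print(ce,st)
pts=np.argwhere(mm)[:,::-1]
P=np.array([plane('wrist',u,v,.106,c)[:2] for u,v in pts])
print(cv2.minAreaRect((P*1000).astype(np.float32)))
i,j=pts[:,1].argmin(),pts[:,1].argmax();print(P[i],P[j])
dk=((h[...,1]<40)&(h[...,2]>110)).astype(np.uint8);d=blob(dk|mm,(270,180,370,270));print('disc',d[0],d[1],plane('wrist',d[1][0]+d[1][2]/2,d[1][1]+d[1][3]/2,.062,c))
q=[plane('wrist',u,v,.06,c)[:2] for u,v in ((262,184),(360,165),(376,259),(281,275))];print(q,np.mean(q,0))
for a,b in ((0,3),(1,2),(0,1),(3,2)):
    v=q[b]-q[a];print(np.linalg.norm(v),np.degrees(np.arctan2(v[1],v[0])))
```

```text
[317.83578947 235.04      ] [311 211  14  50 475]
((623.215087890625, -26.271770477294922), (38.445404052734375, 9.261775016784668), 9.618402481079102)
[ 0.64176027 -0.02065616] [ 0.60405316 -0.02599453]
disc [318.54705662 224.25721785] [ 289  194   60   68 2667] [ 0.61830415 -0.02601073  0.062     ]
[array([0.65336133, 0.02526602]), array([ 0.67499065, -0.05693123]), array([ 0.59279331, -0.07888258]), array([0.5716227 , 0.00564608])] [ 0.623192   -0.02622543]
0.08406036620747212 -166.50249709443068
0.08507799232623266 -165.04772056425682
0.08499538942334367 -75.25743717967997
0.087139485702638 -75.9392353193407
```

>>> {"op": "move_arm", "data": {
  "rows": [
    [0,0,-5,-3.3,-2.9,30,0],
    [0,0,0,0,0,40,0],
    [0,0,0,0,0,40,0],
    [0,0,0,0,0,30,0],
    [0,0,0,0,0,16,0],
    [0,0,0,0,0,0,255],
    [0,0,0,0,0,0,255],
    [0,0,0,0,0,0,255],
    [0,0,0,0,0,0,255],
    [0,0,0,0,0,0,255],
    [0,0,0,0,0,0,255]
  ]
}}

```text
time_s: 3.52
tool_pos: [0.6247, -0.0254, 0.0845]
tcp_rot: [-3.131, -0.237, -0.002]
ft_force: [-1.1, 8.4, 5.7]
gripper_width: 0.0066
grip_force: 79.2
```

>>> {"op": "move_arm", "data": {
  "rows": [
    [0,0,4,0,-1.5,0,255],
    [0,0,6,0,0,0,255],
    [0,0,6,0,0,0,255],
    [0,0,6,0,0,0,255],
    [0,0,6,0,0,0,255],
    [0,0,6,0,0,0,255],
    [0,0,6,0,0,0,255],
    [0,0,6,0,0,0,255],
    [0,0,6,0,0,0,255],
    [0,0,3,0,0,0,255],
    [0,0,0,0,0,0,255]
  ]
}}

```text
time_s: 4.9
tool_pos: [0.6241, -0.0266, 0.0845]
tcp_rot: [2.887, -1.235, 0.002]
ft_force: [-3.6, -6.4, 6.7]
gripper_width: 0.0065
grip_force: 79.5
```

Run:
```python
from h import *
s=sense();print(s['joint_positions'],s['ft_force'],s['torque'],s['tool_pos'])
R=cv2.Rodrigues(np.array(s['tcp_rot']))[0];print(R.round(3),np.degrees(np.arctan2(R[1,0],R[0,0])))
```

```text
[-6.08678772e-02  6.23364861e-01  1.71360312e+00 -2.22490236e-03
  8.04118323e-01  2.32005995e+00] [-3.61881369 -6.37748389  6.74311309] [-1.06861506  0.55755971 -0.18464215] [ 0.62407614 -0.02658147  0.08452685]
[[ 0.691 -0.723  0.   ]
 [-0.723 -0.691 -0.002]
 [ 0.001  0.001 -1.   ]] -46.32866703364166
```

>>> {"op": "move_arm", "data": {
  "rows": [
    [0,0,0,0,0,0,0],
    [0,0,0,0,0,0,0],
    [0,0,0,0,0,0,0],
    [0,0,-10.6,0,0,0,0],
    [0,0,-10.6,0,0,0,0],
    [0,0,-10.6,0,0,0,0],
    [0,0,-10.6,0,0,0,0],
    [0,0,-10.6,0,0,0,0],
    [0,0,-10.6,0,0,0,0],
    [0,0,-10.6,0,0,0,0],
    [0,0,-10.6,0,0,0,0],
    [0,0,-10.6,0,0,0,0],
    [0,0,-10.6,0,0,0,0],
    [0,0,-10.6,0,0,0,0],
    [0,0,-10.6,0,0,0,0],
    [0,0,-10.6,0,0,0,0],
    [0,0,-10.6,0,0,0,0],
    [0,0,-10.6,0,0,0,0],
    [0,0,-10.6,0,0,0,0],
    [0,0,-10.4,0,0,0,0]
  ]
}}

```text
time_s: 7.4
tool_pos: [0.624, -0.0252, 0.0832]
tcp_rot: [-1.226, -2.892, -0.0]
ft_force: [-0.3, 0.1, -0.4]
gripper_width: 0.0852
grip_force: 0.0
```

>>> {"op": "move_arm", "data": {
  "rows": [
    [0,0,0,0,0,0,255],
    [0,0,0,0,0,0,255],
    [0,0,0,0,0,0,255],
    [0,0,0,0,0,0,255],
    [0,0,0,0,0,0,255],
    [0,0,0,0,0,0,255]
  ]
}}

```text
time_s: 8.15
tool_pos: [0.6235, -0.0257, 0.0835]
tcp_rot: [-1.236, -2.888, 0.001]
ft_force: [-4.2, -3.4, 5.7]
gripper_width: 0.007
grip_force: 95.3
```

```bash
cat > st.py <<'E'
from h import *
s=sense();print(s['time_s'],s['joint_positions'].round(3),s['ft_force'].round(1),s['torque'].round(2),s['tool_pos'].round(4),s['gripper_width'],s['grip_force'])
R=cv2.Rodrigues(np.array(s['tcp_rot']))[0];print(R.round(3),np.degrees(np.arctan2(R[1,0],R[0,0])))
E
python3 st.py
```

```text
8.15 [-0.06   0.625  1.714 -0.     0.804 -0.822] [-4.2 -3.4  5.7] [-0.32  0.58 -0.03] [ 0.6235 -0.0257  0.0835] 0.007001973186577363 95.31355619430542
[[-0.69   0.723 -0.001]
 [ 0.723  0.69  -0.   ]
 [ 0.    -0.001 -1.   ]] 133.6560459043951
```

>>> {"op": "move_arm", "data": {
  "rows": [
    [0,0,4,0,-0.8,0,255],
    [0,0,6,0,0,0,255],
    [0,0,6,0,0,0,255],
    [0,0,6,0,0,0,255],
    [0,0,6,0,0,0,255],
    [0,0,6,0,0,0,255],
    [0,0,6,0,0,0,255],
    [0,0,6,0,0,0,255],
    [0,0,6,0,0,0,255],
    [0,0,6,0,0,0,255],
    [0,0,6,0,0,0,255],
    [0,0,6,0,0,0,255],
    [0,0,6,0,0,0,255],
    [0,0,4,0,0,0,255],
    [0,0,0,0,0,0,255]
  ]
}}

```text
time_s: 10.02
tool_pos: [0.6226, -0.026, 0.0835]
tcp_rot: [-2.803, -1.417, 0.002]
ft_force: [-5.7, -2.0, 6.9]
gripper_width: 0.0068
grip_force: 95.6
```

```bash
python3 st.py
```

```text
10.025 [-0.061  0.624  1.716 -0.     0.803  0.574] [-5.7 -2.   6.9] [-0.35  0.75 -0.05] [ 0.6226 -0.026   0.0835] 0.006772799494949205 95.63511192798615
[[ 0.593  0.805 -0.002]
 [ 0.805 -0.593 -0.   ]
 [-0.001 -0.001 -1.   ]] 53.6275090721227
```

>>> {"op": "move_arm", "data": {
  "rows": [
    [0,0,3,0,0,0,255],
    [0,0,3,0,0,0,255],
    [0,0,3,0,0,0,255],
    [0,0,3,0,0,0,255],
    [0,0,0,0,0,0,255]
  ]
}}

```text
time_s: 10.65
tool_pos: [0.6225, -0.0259, 0.0835]
tcp_rot: [-2.936, -1.116, 0.003]
ft_force: [-6.4, -1.0, 7.3]
gripper_width: 0.0068
grip_force: 95.7
```

```bash
python3 st.py
```

```text
10.65 [-0.061  0.624  1.716 -0.     0.804  0.783] [-6.4 -1.   7.3] [-0.3   0.84 -0.03] [ 0.6225 -0.0259  0.0835] 0.0068159963884697515 95.69646656513214
[[ 0.747  0.664 -0.002]
 [ 0.664 -0.747 -0.   ]
 [-0.001 -0.001 -1.   ]] 41.643819779884
```

>>> {"op": "move_arm", "data": {
  "rows": [
    [0,0,3,0,0,0,255],
    [0,0,3,0,0,0,255],
    [0,0,3,0,0,0,255],
    [0,0,3,0,0,0,255],
    [0,0,0,0,0,0,255]
  ]
}}

```text
time_s: 11.28
tool_pos: [0.6224, -0.0258, 0.0835]
tcp_rot: [-3.036, -0.803, 0.003]
ft_force: [-7.6, -1.0, 7.9]
gripper_width: 0.0066
grip_force: 95.8
```

```bash
python3 st.py
```

```text
11.275 [-0.061  0.624  1.716 -0.     0.804  0.993] [-7.6 -1.   7.9] [-0.34  0.87 -0.04] [ 0.6224 -0.0258  0.0835] 0.006619455411184187 95.75325518846512
[[ 0.869  0.495 -0.002]
 [ 0.495 -0.869  0.   ]
 [-0.002 -0.001 -1.   ]] 29.643543651332852
```

>>> {"op": "move_arm", "data": {
  "rows": [
    [0,0,3,0,0,0,255],
    [0,0,3,0,0,0,255],
    [0,0,2,0,0,0,255],
    [0,0,0,0,0,0,255]
  ]
}}

```text
time_s: 11.78
tool_pos: [0.6223, -0.0258, 0.0835]
tcp_rot: [-3.085, -0.592, 0.004]
ft_force: [-6.3, -0.8, 8.0]
gripper_width: 0.0067
grip_force: 95.9
```

```bash
python3 st.py
```

```text
11.775 [-0.06   0.624  1.716 -0.     0.804  1.132] [-6.3 -0.8  8. ] [-0.18  0.96  0.45] [ 0.6223 -0.0258  0.0835] 0.00665974497791163 95.90167075395584
[[ 0.929  0.37  -0.002]
 [ 0.37  -0.929 -0.   ]
 [-0.002 -0.001 -1.   ]] 21.721751140529413
```

>>> {"op": "move_arm", "data": {
  "rows": [
    [0,0,3,0,0,0,255],
    [0,0,0,0,0,0,255],
    [0,0,0,0,0,0,255]
  ]
}}

```text
time_s: 12.15
tool_pos: [0.6223, -0.0257, 0.0835]
tcp_rot: [3.098, 0.516, -0.004]
ft_force: [-6.6, 0.6, 8.6]
gripper_width: 0.0069
grip_force: 106.1
```

```bash
python3 st.py
```

```text
12.15 [-6.000e-02  6.240e-01  1.716e+00 -1.000e-03  8.040e-01  1.182e+00] [-6.6  0.6  8.6] [-0.1   1.01  1.5 ] [ 0.6223 -0.0257  0.0835] 0.006878538519847963 106.12685317872092
[[ 0.946  0.324 -0.002]
 [ 0.324 -0.946 -0.001]
 [-0.003  0.    -1.   ]] 18.907380049459555
```

>>> {"op": "move_arm", "data": {
  "rows": [
    [0,0,-3,0,0,0,255],
    [0,0,0,0,0,0,0],
    [0,0,0,0,0,0,0],
    [0,0,0,0,0,0,0],
    [0,0,0,0,0,-50,0],
    [0,0,0,0,0,-50,0],
    [0,0,0,0,0,-50,0],
    [0,0,0,0,0,-50,0],
    [0,0,0,0,0,-47,0],
    [0,0,0,5,-46,0,0],
    [0,0,0,5,-46,0,0],
    [0,0,0,5,-46,0,0],
    [0,0,0,0,0,0,0],
    [0,0,0,0,0,0,0]
  ]
}}

```text
time_s: 13.9
tool_pos: [0.5865, 0.1077, 0.3302]
tcp_rot: [3.085, 0.592, 0.0]
ft_force: [-0.5, -0.7, -0.3]
gripper_width: 0.0852
grip_force: 0.0
```

Run:
```python
exec(open('st.py').read())
import json
c=get_calibration('wrist');im=camera('wrist');np.save('pics/w2.npy',im);json.dump({k:np.array(v).tolist() for k,v in c.items()},open('pics/w2.json','w'));cv2.imwrite('pics/w2.png',im[:,:,::-1])
```

```text
13.9 [ 0.162  0.291  1.605 -0.     1.245  1.354] [-0.5 -0.7 -0.3] [0.05 0.06 0.01] [0.5865 0.1077 0.3302] 0.08523102993755802 0.0
[[ 0.929  0.37   0.   ]
 [ 0.37  -0.929 -0.   ]
 [-0.     0.    -1.   ]] 21.709668892299373
```

View pics/w2.png

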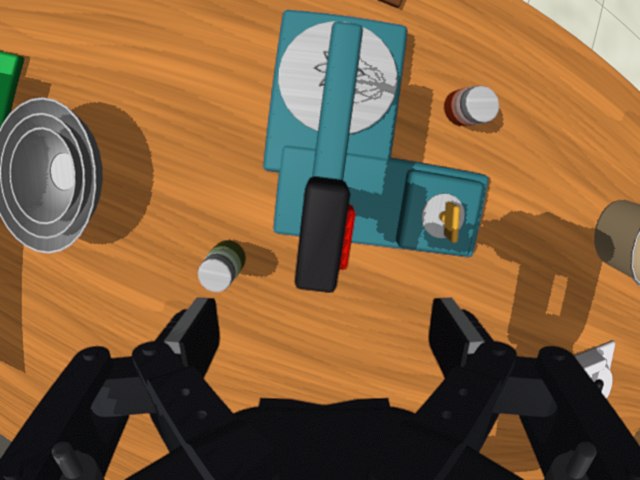

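Handle top spans (307,179)-(349,180)-(337,291)-(297,287), with the red button on its right edge; key and shakers clear.

Run:
```python
from h import *
import json
im=np.load('pics/w2.npy');c=json.load(open('pics/w2.json'))
m=(im.max(2)<75).astype(np.uint8);ce,st,mm=blob(m,(285,170,360,297));print(ce,st)
pts=np.argwhere(mm)[:,::-1];P=np.array([plane('wrist',u,v,.230,c)[:2] for u,v in pts])
print(cv2.minAreaRect((P*1000).astype(np.float32)),P.mean(0))
```

```text
[321.84417703 233.14297369] [ 295  176   61  116 4903]
((590.8828735351562, 108.83133697509766), (77.63274383544922, 34.039520263671875), 14.421346664428711) [0.59167961 0.11147134]
```

>>> {"op": "move_arm", "data": {
  "rows": [
    [0,0,7.7,4.6,-0.6,0,0],
    [0,0,0,0,0,35,0],
    [0,0,0,0,0,40,0],
    [0,0,0,0,0,35,0],
    [0,0,0,0,0,20,0],
    [0,0,0,0,0,0,0],
    [0,0,0,0,0,0,255],
    [0,0,0,0,0,0,255],
    [0,0,0,0,0,0,255],
    [0,0,0,0,0,0,255],
    [0,0,0,0,0,0,255],
    [0,0,0,0,0,0,255]
  ],
  "squeeze": 70
}}

```text
time_s: 15.45
tool_pos: [0.5908, 0.111, 0.2018]
tcp_rot: [-3.117, -0.384, -0.003]
ft_force: [-1.8, 2.4, 6.6]
gripper_width: 0.0294
grip_force: 70.6
```

```bash
python3 st.py
```

```text
15.45 [1.650e-01 4.320e-01 1.714e+00 1.000e-03 9.930e-01 1.491e+00] [-1.8  2.4  6.6] [0.39 0.34 0.32] [0.5908 0.111  0.2018] 0.029437083228212136 70.56223891675472
[[ 0.97   0.243  0.002]
 [ 0.243 -0.97   0.001]
 [ 0.002 -0.001 -1.   ]] 14.041732316253784
```

>>> {"op": "move_arm", "data": {
  "rows": [
    [0,0,0,0,0,-3,255],
    [0,0,0,0,0,-6,255],
    [0,0,0,0,0,-8,255],
    [0,0,0,0,0,-8,255],
    [0,0,0,0,0,-8,255],
    [0,0,0,0,0,-8,255],
    [0,0,0,0,0,-8,255],
    [0,0,0,0,0,-8,255],
    [0,0,0,0,0,-8,255],
    [0,0,0,0,0,-8,255],
    [0,0,0,0,0,-8,255],
    [0,0,0,0,0,-8,255],
    [0,0,0,0,0,-8,255],
    [0,0,0,0,0,-6,255],
    [0,0,0,0,0,-4,255],
    [0,0,0,0,0,0,255],
    [0,0,0,0,0,0,255]
  ]
}}

```text
time_s: 17.58
tool_pos: [0.5908, 0.111, 0.3072]
tcp_rot: [-3.117, -0.384, -0.002]
ft_force: [2.8, 4.3, -4.3]
gripper_width: 0.0287
grip_force: 69.8
```

```bash
python3 st.py
```

```text
17.575 [1.650e-01 3.180e-01 1.621e+00 1.000e-03 1.201e+00 1.491e+00] [ 2.8  4.3 -4.3] [ 0.53 -0.52  0.41] [0.5908 0.111  0.3072] 0.028724847064832932 69.75857734680176
[[ 0.97   0.243  0.001]
 [ 0.243 -0.97   0.001]
 [ 0.001 -0.001 -1.   ]] 14.037881698763346
```

>>> {"op": "move_arm", "data": {
  "rows": [
    [0,0,0,0,0,-3,255],
    [0,0,0,0,0,-2,255],
    [0,0,0,0,0,-1,255],
    [0,0,0,0,0,0,255],
    [0,0,0,0,0,0,255]
  ]
}}

```text
time_s: 18.2
tool_pos: [0.5908, 0.111, 0.3119]
tcp_rot: [-3.117, -0.384, -0.001]
ft_force: [6.0, 4.8, -12.2]
gripper_width: 0.0291
grip_force: 72.2
```

```bash
python3 st.py
python3 - <<'E'
from h import *
a=camera('scene')[100:400,180:560];cv2.imwrite('pics/e.png',cv2.resize(a[:,:,::-1],(0,0),fx=2,fy=2))
E
```

```text
18.2 [1.650e-01 3.140e-01 1.616e+00 1.000e-03 1.211e+00 1.491e+00] [  6.    4.8 -12.2] [ 0.64 -1.1   0.39] [0.5908 0.111  0.3119] 0.029105982716025647 72.19521313905716
[[ 0.97   0.243  0.   ]
 [ 0.243 -0.97   0.001]
 [ 0.001 -0.001 -1.   ]] 14.036439798962874
```

View pics/e.png

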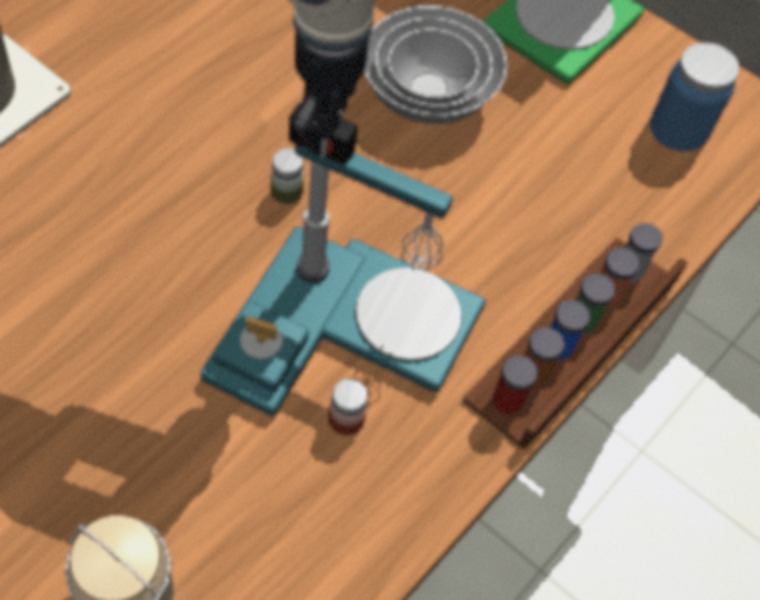

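The handle is held high at (325,135), whisk lifted, bystanders unmoved. A small pull will confirm the end stop.

>>> {"op": "move_arm", "data": {
  "rows": [
    [0,0,0,0,0,-2,255],
    [0,0,0,0,0,-1,255],
    [0,0,0,0,0,0,255],
    [0,0,0,0,0,0,255],
    [0,0,0,0,0,0,255],
    [0,0,0,0,0,0,255]
  ]
}}

```text
time_s: 19.0
tool_pos: [0.5907, 0.111, 0.312]
tcp_rot: [-3.117, -0.384, 0.002]
ft_force: [12.8, 6.1, -29.7]
gripper_width: 0.0295
grip_force: 71.6
```

```bash
python3 st.py
```

```text
19.0 [1.650e-01 3.150e-01 1.614e+00 1.000e-03 1.213e+00 1.491e+00] [ 12.8   6.1 -29.7] [ 0.88 -2.38  0.32] [0.5907 0.111  0.312 ] 0.029495920469081244 71.57697513699532
[[ 0.97   0.243 -0.001]
 [ 0.243 -0.97   0.001]
 [-0.001 -0.001 -1.   ]] 14.036475816831718
```

>>> {"op": "move_arm", "data": {
  "rows": [
    [0,0,0,0,0,1.5,255],
    [0,0,0,0,0,0,255],
    [0,0,0,0,0,0,255],
    [0,0,0,0,0,0,255]
  ]
}}

```text
time_s: 19.5
tool_pos: [0.5907, 0.111, 0.3119]
tcp_rot: [-3.117, -0.384, 0.001]
ft_force: [9.6, 5.6, -20.8]
gripper_width: 0.0291
grip_force: 73.0
```

```bash
python3 st.py; python3 -c "
from cell import *
print(close_job())"
```

```text
19.5 [1.650e-01 3.150e-01 1.615e+00 1.000e-03 1.212e+00 1.491e+00] [  9.6   5.6 -20.8] [ 0.77 -1.73  0.4 ] [0.5907 0.111  0.3119] 0.029113472102228366 73.00101555883884
[[ 0.97   0.243 -0.001]
 [ 0.243 -0.97   0.001]
 [-0.    -0.001 -1.   ]] 14.035298438837224
the job is handed in; nothing more can be done
None
```

I handed the job in at 19.5 s, with no verdict returned: the key is wound to its stop in two grips, and the gripper holds the handle at the second stop (about 110 mm up) with the button squeezed in; the bowls, shakers and jar look unmoved, but the tortilla press was out of the last picture.

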